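# Press the carving pallet home on its sprung three-ball fixture

### The arm

A 7-joint arm with a two-finger parallel gripper is mounted at the origin on the work surface. World frame = base frame: x ahead of the robot, y to its left, z up, the work surface at z = 0. Lengths are in m, angles in rad, forces in N, time in s.
With the tool pointing down it reaches from about 0.4 to 0.875 m from the base axis. Payload 6.5 kg.
Tool frame: the origin (TCP) lies midway between the tips of the shut fingers; the grasp point (between the pads) lies 19 mm behind it; z points along the fingers, y is the line along which they close (so a half turn about z gives the same grasp; the last joint's range is limited). The gripper opens to 85 mm and grips with 20 to 120 N. Pads are 22 mm wide; open, the fingers measure 114 mm over their backs; the gripper's body (76 mm by 85 mm) begins 54 mm behind the grasp point. The pads swing forward as they close: fully open they stand 13 mm farther back than shut.
Start: joints at [-1.271, 0.536, -0.004, 1.538, 0.003, 1.067, -0.071], TCP at [0.232, 0.607, 0.231] pointing down, gripper open.
Joint ranges: [-2.7, 2.7], [-0.37, 2.16], [-1.27, 1.26], [0.24, 2.4], [-1.31, 4.45], [0.19, 1.91], [-2.76, 2.76]. Speed limits (rad/s): [2.39, 2.39, 3.14, 3.14, 3.14, 3.14, 3.14].

### API

Orientations are given as a rotation vector (axis times angle).
In Python, from plant import robot, eyes gives the robot as it stands.
- The arm moves only by the tool drive_tool, never from a script. Its argument "moves" is a list of rows, each a list of 3 entries, a list of its own where there are three numbers: the closure, from 0 (fully open) to 1 (shut), then the shift along the tool's x, y, z in normalised numbers (1 is 100 cm), then the turn, a rotation vector about the tool's x, y, z in fractions of the full range, 1 being 360 degrees. In form: [[claw, [tx, ty, tz], [wx, wy, wz]], ...]. A call has 1 to 10 rows; each row is the pose to reach, as a shift and turn from the pose commanded when the call began, along the tool's axes at that moment; what a row does not reach only later rows make up. A row lasts 1/10 s, in which the tool goes at most 50 mm and 8.59 degrees, less where a joint would pass 70% of its speed; a pose out of reach is approached as far as the arm can. A shift or turn number past 1, either way, is cut back to 1. A call with a gripper value outside its range is refused whole. The fingers move at their own pace and stop on an object; "force" is the grip in N (left out, the last holds). Time passes only in rows, so rows that repeat a pose let the fingers close. It gives the time, the measured TCP pose, the force, the opening and the grip force at its end, in the units of the state.
- robot.get_state(): the state, without advancing time (a new reading comes with each control period).
- eyes.camera(name): name is "scene" or "top"; returns a dict with "pixels" (384x512x3 uint8, red, green, blue), "z_map" (384x512 float32, m along the optical axis (not along the pixel's ray), 0 where there is no reading), "fovy" (degrees; the focal length in pixels is half the picture's height over the tangent of half this angle, whatever the lens; pixels are square), "cx", "cy" (the principal point, pixels), "T" (4x4, takes a point from camera to world coordinates). Camera axes: x right, y up, looking along -z (the intrinsics and any distortion apply to the point x, -y, -z); pixel columns grow to the right and rows downward; lengths in m; the calibration is good to about 2 mm. A picture is of the moment at which its call begins.
- robot.job_done(): hands the job in; it is judged then, once.
The state is a dict: "time_s": time; "q": joint angles; "joint_velocities": joint speeds; "tau": joint torques, N m; "ee_pos": TCP position; "ee_rot": TCP orientation; "wrist_force": force on the tool from outside, world axes, zero at the start; "torque": the same for the moment, N m; "finger_gap": finger opening in m; "finger_force": force on a finger pad.
Only numpy, scipy, OpenCV 4.12 (cv2) and the standard library are available. Lean on these libraries where they do the work, as an engineer would, in place of code of your own. Each camera call takes 0.05 s, during which the arm holds its last target. There are 200 camera calls.

### The job

Pick up the round carving pallet by the branch wood standing on it and set it over the three balls of the bench fixture, turned so that its three ridges meet the three sprung rollers. Press it down gently until all three rollers have snapped over the ridges, but keep hold of it and ease it down with the springs, so that it does not slam onto the balls; when it sits level and fully home, let go. Do not push on the fixture itself, and leave the gouge and the glue bottle alone.

Things in the scene. Friction and masses are not known exactly. Their poses are not given: they have to be found in the camera images.
- pallet: Loose carving pallet, 0.3 to 0.6 kg: plywood disc 112 mm across, 16 mm thick (top 26 mm above the origin) on three steel vee feet, with a round upright piece of dark branch wood on its middle, 40 mm thick, 85 mm long, to grip it by. Fits the fixture only one way round. Origin: centre of the underside, at the bottom of the feet; z up; x towards ridge 0.
- blank_top (a point): Centre of the top of the branch wood, 111 mm above the pallet's origin.
- ridge0 (a point): Outer edge of ridge 0 of the pallet. Three steel ridges, 30 mm wide, stick out of the rim, their edges 66 mm from the axis and 18 mm above the origin, at 0, +130 and -130 degrees from the pallet's x axis (the gap away from ridge 0 is 100 degrees, the others 130). Under each ridge is a radial vee groove for one ball, 42 mm from the axis.
- fixture: Fixture fixed to the bench: square steel foot 170 mm wide, 14 mm high, and above it a grey stage with three arms at 0, +130 and -130 degrees from the fixture's x axis. Each arm has a 16 mm steel ball 42 mm from the axis and a grey block (78 to 100 mm from the axis) with a sprung roller pointing inwards. Origin: centre of the underside of the foot, on the bench.
- lowest_home (a point): Point on the fixture's axis, 70.4 mm above its origin: where the home pallet's origin is if the stage is at its lowest. The stage is clamped up to 25 mm higher, anew each time, and this is not reported. Home origin lies 1.4 mm above the ball centres, 25 mm below the roller axes, 37 mm below the block tops. At home the pallet's and fixture's x axes agree.
- catch0 (a joint): Roller at 0 degrees: metres pushed outwards; 0 free, 0.008 on the ridge's edge, 0.003 with the pallet home. Lowered, the pallet meets the rollers 17 mm above home and can rest on them; passing them takes 6 to 11 N besides its weight. From 7 mm above home the springs pull it down with about 7 N; the balls stop it hard. Pressing over 25 N, or letting go over 1 mm above home (a slam), is too much.
- catch1 (a joint): The same for the roller at +130 degrees.
- catch2 (a joint): The same for the roller at -130 degrees.
- gouge: Bystander: wood-carving gouge lying on the bench, yellow wooden handle 29 mm thick, 210 mm long in all. Origin: on the bench below its middle, x towards the blade.
- glue: Bystander: white glue bottle, 52 mm across, 110 mm high. Origin: centre of its underside.
Not all that is in view belongs to the job. Of the things like the pallet, leave any that is blue; of the rest the larger one is meant.

How it is judged:
At the end, for the whole second after the job is handed in: The pallet rests home on the three balls, within 3 mm of the fixture's axis, level within 0.03 rad and turned true within 0.05 rad, at rest, with all three rollers snapped over the ridges (each reading 1.8 to 4.5 mm) (value of joint catch0 between 0.0018 and 0.0045 m and value of joint catch1 between 0.0018 and 0.0045 m and value of joint catch2 between 0.0018 and 0.0045 m and angle between pallet's own z axis and vertical below 0.03 rad and horizontal distance between pallet and fixture below 0.003 m and angle between the x axis of pallet and the x axis of fixture, either way round below 0.05 rad and z of pallet in the frame of fixture above 0.066 m and linear speed of pallet below 0.02 m/s); the robot touches nothing.
It fails at once if the pallet is slammed, dropped or forced on the fixture: more than 75 N in all their contacts together (the springs alone make about 30 N) (contact force between pallet and fixture above 75 N).
It fails at once if the pallet slams: moves faster than 0.2 m/s while it touches the fixture with more than 2 N (linear speed of pallet above 0.2 m/s and contact force between pallet and fixture above 2 N).
It fails at once if the robot pushes on the fixture itself with more than 8 N (contact force between any of the fingers, the arm and fixture above 8 N).
It fails at once if the pallet is tipped over (angle between pallet's own z axis and vertical above 0.6 rad).
It fails at once if the gouge or the glue bottle is moved more than 20 mm (distance of any of gouge, glue from where it was at the start of the episode above 0.02 m).
It also fails if it takes over 64 s, if anything falls off the work surface, if the arm or the gripper's body presses on something with over 40 N, if the wrist force passes 120 N, or if a joint passes its speed limit or range.

## Working session

There is one attempt and no reset: what is moved stays moved. The work goes in short steps, Python scripts to look and compute and a tool call to move; the robot and the scene stay as the last step left them, time stands still between calls to the robot, and variables do not carry over. Pictures are saved under pics/ and viewed, at most 10 in all, crops included, and the job is handed in when it is done.

Besides the shell and the picture viewer there is one more tool, called by a JSON object that holds its "method" and its "body", one argument or row to a line. drive_tool: Moves the arm, as the interface text tells. Its arguments: {"type":"object","properties":{"moves":{"type":"array","items":{"type":"array"}},"force":{"type":"number"}},"required":["moves"]}

```bash
ls; mkdir -p pics; python3 - <<'E'
from plant import robot, eyes
import cv2,numpy as np,pickle
print(robot.get_state())
d={}
for n in("scene","top"):
    c=eyes.camera(n);d[n]=c
    cv2.imwrite(f"pics/{n}0.png",c["pixels"][:,:,::-1])
    print(n,{k:c[k] for k in c if k not in("pixels","z_map")})
pickle.dump(d,open("c0.pkl","wb"))
E
```

```text
pics
{'time_s': 0.0, 'q': array([-1.27116556,  0.53716012, -0.00443763,  1.53888962,  0.00262157,
        1.06726367, -0.0712154 ]), 'joint_velocities': array([-3.87797331e-04, -3.76791763e-05,  5.45603488e-04, -2.89953584e-04,
        1.05327839e-03,  1.64702971e-03,  2.40445938e-03]), 'tau': array([-3.80611145e-04, -5.83389044e+01,  1.04847047e+00, -2.59107274e+01,
        1.22741220e-02,  9.23766842e-03,  6.78998063e-06]), 'ee_pos': array([0.23231983, 0.60639091, 0.23041057]), 'ee_rot': array([-5.71313639e-01, -3.08903587e+00,  2.68107463e-03]), 'wrist_force': array([ 0.19726567, -1.17763753, -0.61214393]), 'torque': array([-0.0840492 , -0.02484302, -0.00018337]), 'finger_force': 0.0, 'finger_gap': 0.08511034515729435}
scene {'fovy': 52.52743329574671, 'cx': 258.78209522028254, 'cy': 189.24274133344824, 'T': array([[-0.71422553, -0.53101497,  0.45596601,  1.11102015],
       [ 0.69977722, -0.55472   ,  0.4501084 ,  0.56351714],
       [ 0.01391917,  0.64055354,  0.76778736,  0.99000378],
       [ 0.        ,  0.        ,  0.        ,  1.        ]])}
top {'fovy': 53.04827182692171, 'cx': 260.07699334973233, 'cy': 193.3546774646506, 'T': array([[-8.20393209e-03,  9.87297262e-01, -1.58672024e-01,
         4.02527986e-01],
       [-9.99965013e-01, -8.35921375e-03, -3.11231894e-04,
         6.01849983e-02],
       [-1.63365176e-03,  1.58663919e-01,  9.87331298e-01,
         1.15957195e+00],
       [ 0.00000000e+00,  0.00000000e+00,  0.00000000e+00,
         1.00000000e+00]])}
```

View pics/top0.png

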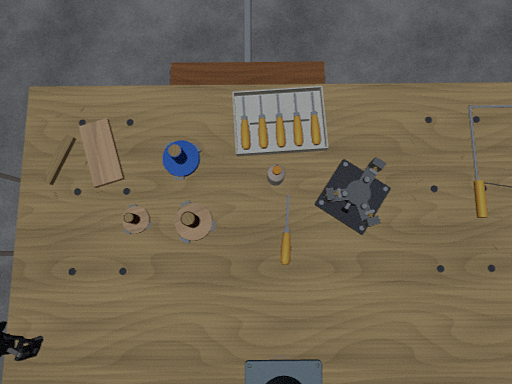

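View pics/scene0.png

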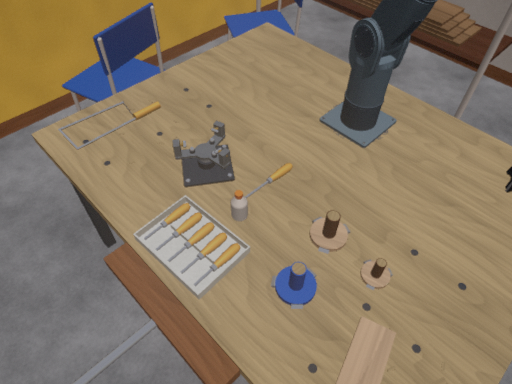

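The pallet (largest non-blue) is at top px (194,221) and the fixture at (355,196). The blue one is at (181,158), the small one at (135,219), the gouge at (287,230) and the glue at (276,175).

```bash
cat > h.py <<'E'
import numpy as np,cv2,pickle
def cloud(c):
    z=c["z_map"];H,W=z.shape;f=H/2/np.tan(np.radians(c["fovy"]/2))
    v,u=np.mgrid[:H,:W]
    P=np.stack([(u-c["cx"])/f*z,-(v-c["cy"])/f*z,-z],-1)
    return P@c["T"][:3,:3].T+c["T"][:3,3]
def pix(c,u,v,h):
    "ray of pixel cut with the plane z=h"
    f=c["z_map"].shape[0]/2/np.tan(np.radians(c["fovy"]/2))
    d=c["T"][:3,:3]@np.array([(u-c["cx"])/f,-(v-c["cy"])/f,-1]);o=c["T"][:3,3]
    return o+d*(h-o[2])/d[2]
def proj(c,p):
    f=c["z_map"].shape[0]/2/np.tan(np.radians(c["fovy"]/2))
    q=c["T"][:3,:3].T@(np.asarray(p)-c["T"][:3,3])
    return np.array([c["cx"]-f*q[0]/q[2],c["cy"]+f*q[1]/q[2]])
E
python3 - <<'E'
from h import *
d=pickle.load(open("c0.pkl","rb"));np.set_printoptions(precision=4,suppress=True)
def crop(n,u0,v0,w,h,s):return cv2.resize(d[n]["pixels"][v0:v0+h,u0:u0+w,::-1],None,fx=s,fy=s,interpolation=cv2.INTER_CUBIC)
cv2.imwrite("pics/crops.png",np.hstack([crop("top",164,191,60,60,6.6),crop("top",310,148,90,90,4.4)])[:600])
cv2.imwrite("pics/crops2.png",np.hstack([crop("scene",300,200,60,60,6.6),crop("scene",170,115,70,70,396/70)])[:600])
for n in d:
    P=cloud(d[n]);print(n,"bench",[P[r,c] for r,c in ([(300,200),(250,350)] if n=="top" else [(250,410),(110,250)])])
    for nm,(x,y) in {"pal":pix(d["top"],194,221,.026)[:2],"fix":pix(d["top"],357,194,.08)[:2]}.items():
        m=np.hypot(P[...,0]-x,P[...,1]-y)<.13
        Q=P[m];print(n,nm,(x,y),np.histogram(Q[:,2],np.arange(-.01,.16,.01))[0])
        if nm=="pal":
            a=Q[(abs(Q[:,2]-.026)<.004)];b=Q[abs(Q[:,2]-.111)<.006]
            (c,r)=cv2.minEnclosingCircle(a[:,:2].astype(np.float32));print("disc",c,r,a[:,2].mean());
            (c,r)=cv2.minEnclosingCircle(b[:,:2].astype(np.float32));print("top",c,r,b.mean(0),len(b))
        else:
            for h in np.arange(.05,.14,.01):
                b=Q[abs(Q[:,2]-h)<.005]
                if len(b):print(round(h,3),len(b),b.mean(0))
E
```

```text
scene bench [array([ 0.3633,  0.4583, -0.0011]), array([ 0.2601, -0.3354, -0.0002])]
scene pal (np.float64(0.5037192637830944), np.float64(0.25622709281257233)) [2244 1432   74  765   33   23   30   29   28   28   30   54  103    0
    0    0]
disc (0.5087076425552368, 0.2616373300552368) 0.06383058428764343 0.025242655702451905
top (0.5063533782958984, 0.26114222407341003) 0.021012913435697556 [0.5087 0.2609 0.1108] 142
scene fix (np.float64(0.5718365286651149), np.float64(-0.21475273392942684)) [740 576 928  44  44  35   1  52 529 113  97  61 132 193   5   0]
0.05 6 [ 0.5889 -0.1989  0.0466]
0.06 3 [ 0.591  -0.1738  0.0639]
0.07 189 [ 0.5878 -0.2047  0.0718]
0.08 447 [ 0.5833 -0.216   0.0779]
0.09 114 [ 0.5737 -0.2063  0.0899]
0.1 73 [ 0.5814 -0.1969  0.0998]
0.11 62 [ 0.5823 -0.1935  0.1107]
0.12 169 [ 0.5743 -0.2034  0.1198]
0.13 125 [ 0.5777 -0.2105  0.1272]
top bench [array([ 0.2745,  0.2389, -0.0009]), array([ 0.4155, -0.2049,  0.0055])]
top pal (np.float64(0.5037192637830944), np.float64(0.25622709281257233)) [2577 1984   40  956   13   10    8   10   10    7   11   47  127    0
    0    0]
disc (0.5036613941192627, 0.2568073868751526) 0.06426233798265457 0.025528723151422406
top (0.5037364363670349, 0.2583099901676178) 0.020320605486631393 [0.5035 0.2577 0.1113] 170
top fix (np.float64(0.5718365286651149), np.float64(-0.21475273392942684)) [1157 1259 1748   36   42    5    0   19  735  139  105   28  108  368
   22    0]
0.07 121 [ 0.5699 -0.2102  0.0729]
0.08 743 [ 0.5749 -0.2205  0.0781]
0.09 84 [ 0.5694 -0.2075  0.0909]
0.1 64 [ 0.5744 -0.2129  0.098 ]
0.11 39 [ 0.5759 -0.2097  0.111 ]
0.12 221 [ 0.5717 -0.2156  0.1207]
0.13 252 [ 0.5677 -0.2126  0.1275]
```

View pics/crops.png

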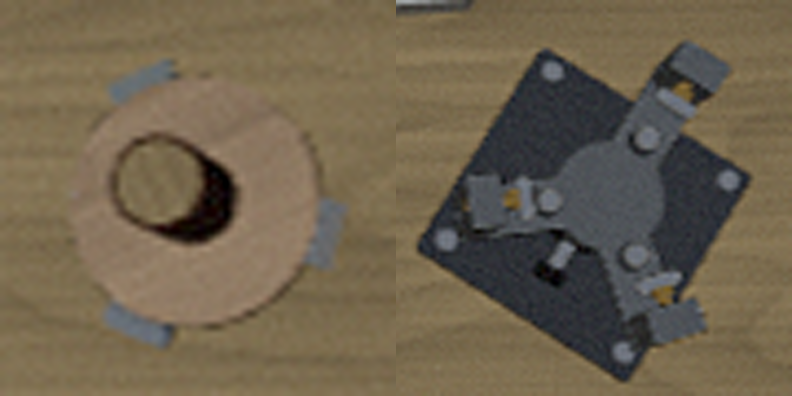

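View pics/crops2.png

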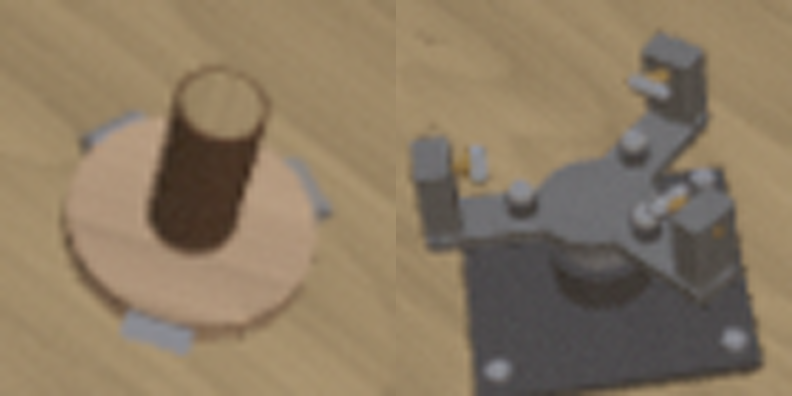

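Crops: in the top view the ridges' outer edges are near crop px (139,74), (338,235) and (135,334), with the 100° gap between the last two, so ridge 0 is the upper-left one. The fixture has blocks upper right, left and lower right, and arm 0 is the upper-right one. I'll fit both poses now.

```bash
cat >> h.py <<'E'
from scipy.optimize import least_squares
A=np.radians([0,130,-130])
def fit(obs,x0,free_h):
    """obs: (cam,u,v,arm,radius,dz); x=(x,y,yaw,h)"""
    def res(p):
        h=p[3] if free_h else x0[3]
        return np.concatenate([proj(c,[p[0]+r*np.cos(p[2]+A[a]),p[1]+r*np.sin(p[2]+A[a]),h+dz])-[u,v] for c,u,v,a,r,dz in obs])
    s=least_squares(res,x0 if free_h else x0[:3],x_scale=[.01,.01,.1,.01][:4 if free_h else 3]);return s.x,s.fun.reshape(-1,2)
E
cat > m.py <<'E'
from h import *
d=pickle.load(open("c0.pkl","rb"));np.set_printoptions(precision=4,suppress=True)
T,S=d["top"],d["scene"]
o=lambda c,x,y,s,u0,v0,*k:(c,(x+.5)/s-.5+u0,(y+.5)/s-.5+v0,*k)
ft=[o(T,x-396,y,4.4,310,148,a,r,z) for x,y,a,r,z in [(648,138,0,.042,-.0014),(549,200,1,.042,-.0014),(636,255,2,.042,-.0014),(698,66,0,.089,.037),(486,200,1,.089,.037),(677,322,2,.089,.037)]]
fs=[o(S,x-396,y,396/70,170,115,a,r,z) for x,y,a,r,z in [(521,193,0,.042,-.0014),(645,217,1,.042,-.0014),(633,143,2,.042,-.0014),(432,147,0,.089,.037),(705,208,1,.089,.037),(673,50,2,.089,.037)]]
pt=[o(T,x,y,6.6,164,191,a,.066,.018) for x,y,a in [(139,74,0),(135,334,1),(338,235,2)]]
if __name__=="__main__":
    for nm,c in d.items():
        P=cloud(c)
        for ob in (ft if nm=="top" else fs)[3:]:
            u,v=int(round(ob[1])),int(round(ob[2]));print(nm,"blocktop",ob[3],np.median(P[v-1:v+2,u-1:u+2].reshape(-1,3),0))
    for nm,ob in (("top",ft),("scene",fs),("both",ft+fs)):
        for fh in(0,1):
            p,r=fit(ob,[.57,-.21,-.56,.09],fh);print(nm,fh,p,abs(r).max(0),np.round(r.ravel(),1))
    p,r=fit(pt,[.504,.257,.42,0.],0);print("pal",p,r.ravel())
E
python3 m.py
```

```text
scene blocktop 0 [ 0.65   -0.2712  0.1271]
scene blocktop 1 [ 0.5673 -0.1297  0.127 ]
scene blocktop 2 [ 0.4919 -0.2435  0.1266]
top blocktop 0 [ 0.6498 -0.265   0.1266]
top blocktop 1 [ 0.5676 -0.1294  0.1282]
top blocktop 2 [ 0.4906 -0.2419  0.1275]
top 0 [ 0.5776 -0.2183 -0.582 ] [0.6421 0.4185] [-0.4  0.2 -0.2  0.2 -0.2  0.   0.6 -0.2  0.1  0.1  0.1 -0.4]
top 1 [ 0.5777 -0.2185 -0.582   0.0894] [0.6315 0.434 ] [-0.4  0.2 -0.2  0.2 -0.2  0.   0.6 -0.2  0.1  0.1  0.1 -0.4]
scene 0 [ 0.5781 -0.2185 -0.6022] [0.644  0.9243] [ 0.2 -0.2  0.1  0.   0.4 -0.2 -0.3  0.9 -0.6 -0.1  0.3 -0.5]
scene 1 [ 0.5762 -0.2214 -0.602   0.0867] [0.7094 0.9364] [ 0.2 -0.2  0.1  0.   0.3 -0.2 -0.2  0.9 -0.7 -0.2  0.3 -0.4]
both 0 [ 0.5778 -0.2184 -0.5886] [0.8617 1.1434] [-0.3  0.2 -0.2  0.1 -0.3 -0.   0.9 -0.2  0.1 -0.2 -0.1 -0.4  0.3 -0.1
  0.3 -0.1  0.3 -0.3 -0.2  1.1 -0.3 -0.4  0.1 -0.6]
both 1 [ 0.5778 -0.2187 -0.5886  0.0895] [0.8784 1.2273] [-0.3  0.3 -0.1  0.1 -0.3  0.   0.9 -0.1  0.1 -0.1 -0.1 -0.4  0.2 -0.
  0.3 -0.   0.3 -0.2 -0.2  1.2 -0.3 -0.3  0.1 -0.5]
pal [0.5043 0.2588 0.4489] [-0.2247 -0.4896 -0.0404  0.3169  0.2629  0.1554]
```

```bash
cat > g.py <<'E'
import sys,numpy as np
from plant import robot
from scipy.spatial.transform import Rotation as R
np.set_printoptions(precision=4,suppress=True)
def st():
    s=robot.get_state();r=R.from_rotvec(s["ee_rot"]);M=r.as_matrix()
    print("t",s["time_s"],"pos",s["ee_pos"],"yaw_y",np.arctan2(M[1,1],M[0,1]),"tilt",M[:,2],"F",s["wrist_force"],"M",s["torque"],"gap",s["finger_gap"],"ff",s["finger_force"]);return s,M
def to(p,M=None):
    s,M=st();print("shift cm",M.T@(np.array(p)-s["ee_pos"])*100)
if __name__=="__main__":to([float(a) for a in sys.argv[1:4]])
E
python3 g.py .5047 .2585 .17
```

```text
t 0.1 pos [0.2323 0.6064 0.2305] yaw_y 1.2050654158813783 tilt [-0.0005 -0.0015 -1.    ] F [-0.1645  0.61   -1.0687] M [-0.0083 -0.0335 -0.0207] gap 0.08502950623267547 ff 0.0
shift cm [-37.8806 -22.7421   6.0903]
```

Units first: shifts go in shares of 100 cm and turns go in shares of 360 degrees. So -37.9 cm / 100 = -0.379, -22.7 cm / 100 = -0.227.

{"method": "drive_tool", "body": {
  "moves": [
    [0,[-0.379,-0.227,0.061],[0,0,0]],
    [0,[-0.379,-0.227,0.061],[0,0,0]],
    [0,[-0.379,-0.227,0.061],[0,0,0]],
    [0,[-0.379,-0.227,0.061],[0,0,0]],
    [0,[-0.379,-0.227,0.061],[0,0,0]],
    [0,[-0.379,-0.227,0.061],[0,0,0]],
    [0,[-0.379,-0.227,0.061],[0,0,0]],
    [0,[-0.379,-0.227,0.061],[0,0,0]],
    [0,[-0.379,-0.227,0.061],[0,0,0]],
    [0,[-0.379,-0.227,0.061],[0,0,0]]
  ],
  "force": 40
}}

```text
time_s: 1.1
ee_pos: [0.5092, 0.2512, 0.1694]
ee_rot: [0.588, 3.084, -0.007]
wrist_force: [-0.6, -0.2, 0.1]
finger_gap: 0.0853
finger_force: 0.0
```

{"method": "drive_tool", "body": {
  "moves": [
    [0,[0,0,0],[0,0,0]],
    [0,[0,0,0],[0,0,0]],
    [0,[0,0,0],[0,0,0]]
  ]
}}

```text
time_s: 1.4
ee_pos: [0.5042, 0.2613, 0.1704]
ee_rot: [-0.567, -3.089, -0.001]
wrist_force: [0.1, 1.0, 0.1]
finger_gap: 0.0855
finger_force: 0.0
```

```bash
python3 g.py .5047 .2585 .06; python3 - <<'E'
from plant import eyes
import cv2,numpy as np
from h import *
cs=[]
for n in("top","scene"):
    c=eyes.camera(n);u,v=map(int,proj(c,[.5047,.2585,.13]))
    cs.append(cv2.resize(c["pixels"][v-50:v+50,u-50:u+50,::-1],(396,396),interpolation=2))
    print(n,u,v)
cv2.imwrite("pics/above.png",np.hstack(cs))
E
```

```text
t 1.4 pos [0.5042 0.2613 0.1704] yaw_y 1.208055158188783 tilt [-0.0005  0.0007 -1.    ] F [0.1322 1.0101 0.1285] M [ 0.0228  0.0327 -0.0088] gap 0.08548514457341141 ff 0.0
shift cm [-0.1556 -0.2449 11.0355]
top 186 217
scene 334 210
```

View pics/above.png

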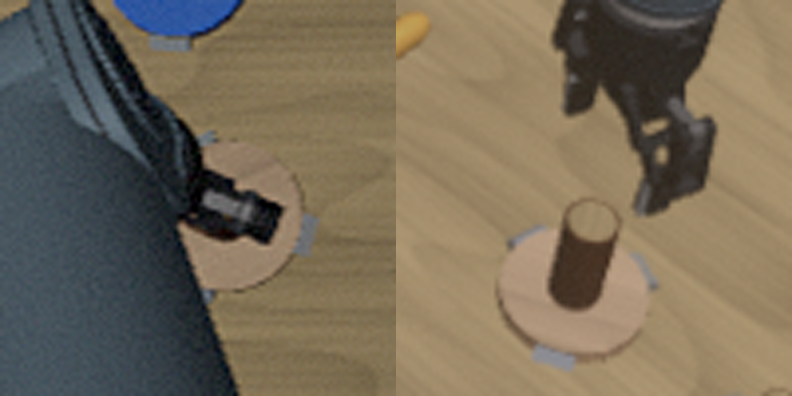

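To row units: 11 cm / 100 = 0.11, 10.5 cm / 100 = 0.105.

{"method": "drive_tool", "body": {
  "moves": [
    [0,[0,0,0.02],[0,0,0]],
    [0,[0,0,0.04],[0,0,0]],
    [0,[0,0,0.06],[0,0,0]],
    [0,[0,0,0.08],[0,0,0]],
    [0,[0,0,0.095],[0,0,0]],
    [0,[0,0,0.105],[0,0,0]],
    [0,[0,0,0.11],[0,0,0]],
    [0,[0,0,0.11],[0,0,0]],
    [0,[0,0,0.11],[0,0,0]],
    [0,[0,0,0.11],[0,0,0]]
  ]
}}

```text
time_s: 2.5
ee_pos: [0.5058, 0.2597, 0.0611]
ee_rot: [0.571, 3.088, 0.001]
wrist_force: [-1.2, -0.5, 0.0]
finger_gap: 0.0855
finger_force: 0.0
```

```bash
python3 g.py .505 .259 .06; python3 - <<'E'
from plant import eyes
import cv2,numpy as np
from h import *
c=eyes.camera("scene");u,v=map(int,proj(c,[.505,.259,.08]))
cv2.imwrite("pics/around.png",cv2.resize(c["pixels"][v-40:v+40,u-40:u+40,::-1],(480,480),interpolation=2))
E
```

```text
t 2.5 pos [0.5058 0.2597 0.0611] yaw_y 1.204952192830522 tilt [ 0.0013  0.0007 -1.    ] F [-1.2415 -0.4532  0.0456] M [-0.0272  0.0116 -0.0064] gap 0.08551383883322908 ff 0.0
shift cm [ 0.053  -0.099   0.1088]
```

View pics/around.png

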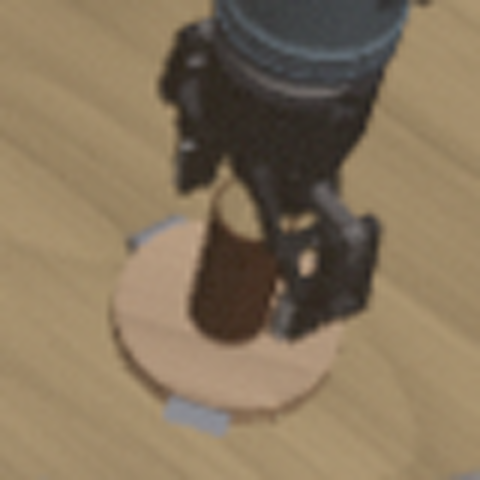

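The fingers stand either side of the branch wood (finger tips at about crop px (190,190) and (290,325)), so I'll close.

{"method": "drive_tool", "body": {
  "moves": [
    [0.3,[0,0,0],[0,0,0]],
    [0.4,[0,0,0],[0,0,0]],
    [0.5,[0,0,0],[0,0,0]],
    [0.6,[0,0,0],[0,0,0]],
    [0.8,[0,0,0],[0,0,0]],
    [0.9,[0,0,0],[0,0,0]],
    [1,[0,0,0],[0,0,0]],
    [1,[0,0,0],[0,0,0]],
    [1,[0,0,0],[0,0,0]]
  ],
  "force": 70
}}

```text
time_s: 3.45
ee_pos: [0.5054, 0.2596, 0.0606]
ee_rot: [0.571, 3.089, 0.0]
wrist_force: [-0.4, -0.6, 4.8]
finger_gap: 0.0384
finger_force: 69.7
```

To row units: -17 cm / 100 = -0.17, -15 cm / 100 = -0.15.

{"method": "drive_tool", "body": {
  "moves": [
    [1,[0,0,-0.005],[0,0,0]],
    [1,[0,0,-0.015],[0,0,0]],
    [1,[0,0,-0.03],[0,0,0]],
    [1,[0,0,-0.05],[0,0,0]],
    [1,[0,0,-0.08],[0,0,0]],
    [1,[0,0,-0.12],[0,0,0]],
    [1,[0,0,-0.15],[0,0,0]],
    [1,[0,0,-0.17],[0,0,0]],
    [1,[0,0,-0.17],[0,0,0]],
    [1,[0,0,-0.17],[0,0,0]]
  ]
}}

```text
time_s: 4.45
ee_pos: [0.5049, 0.2593, 0.2303]
ee_rot: [0.571, 3.089, 0.0]
wrist_force: [-0.2, -0.8, -5.9]
finger_gap: 0.0386
finger_force: 71.1
```

```bash
python3 g.py .5777 -.2185 .23
```

```text
t 4.45 pos [0.5049 0.2593 0.2303] yaw_y 1.205040816836778 tilt [ 0.      0.0001 -1.    ] F [-0.21   -0.7523 -5.942 ] M [-0.0419 -0.0067  0.0048] gap 0.038600895299904014 ff 71.06493830680847
shift cm [-23.8891 -42.0098   0.026 ]
```

To row units: -33 cm / 100 = -0.33, -32 cm / 100 = -0.32, 0.15 rad / 6.2832 = 0.0239.

{"method": "drive_tool", "body": {
  "moves": [
    [1,[-0.01,-0.02,-0.003],[0,0,0.008]],
    [1,[-0.03,-0.05,-0.006],[0,0,0.0239]],
    [1,[-0.05,-0.09,-0.01],[0,0,0.0446]],
    [1,[-0.075,-0.13,-0.01],[0,0,0.0637]],
    [1,[-0.1,-0.172,-0.01],[0,0,0.0796]],
    [1,[-0.12,-0.21,-0.01],[0,0,0.0955]],
    [1,[-0.145,-0.25,-0.01],[0,0,0.1114]],
    [1,[-0.165,-0.29,-0.01],[0,0,0.1273]],
    [1,[-0.18,-0.32,-0.01],[0,0,0.1432]],
    [1,[-0.19,-0.33,-0.01],[0,0,0.1512]]
  ]
}}

```text
time_s: 5.45
ee_pos: [0.5624, -0.1225, 0.2389]
ee_rot: [-1.934, -2.475, 0.007]
wrist_force: [0.3, 0.7, -3.5]
finger_gap: 0.0385
finger_force: 71.2
```

```bash
python3 g.py .5777 -.2185 .24
```

```text
t 5.45 pos [ 0.5624 -0.1225  0.2389] yaw_y 0.24431551570311755 tilt [-0.0034 -0.0028 -1.    ] F [ 0.262   0.7391 -3.5216] M [ 0.0178  0.0427 -0.0438] gap 0.03854330226972479 ff 71.23221516609192
shift cm [-9.69   -0.8368 -0.0844]
```

To row units: -9.7 cm / 100 = -0.097, -8 cm / 100 = -0.08, 0.086 rad / 6.2832 = 0.0137.

{"method": "drive_tool", "body": {
  "moves": [
    [1,[-0.025,0,0],[0,0,0.0048]],
    [1,[-0.055,-0.005,0],[0,0,0.0095]],
    [1,[-0.08,-0.008,0],[0,0,0.0137]],
    [1,[-0.097,-0.008,0],[0,0,0.0137]],
    [1,[-0.097,-0.008,0],[0,0,0.0137]],
    [1,[-0.097,-0.008,0],[0,0,0.0137]],
    [1,[-0.097,-0.008,0],[0,0,0.0137]],
    [1,[-0.097,-0.008,0],[0,0,0.0137]]
  ]
}}

```text
time_s: 6.25
ee_pos: [0.5815, -0.211, 0.24]
ee_rot: [-2.023, -2.402, -0.001]
wrist_force: [-0.6, -0.7, -5.2]
finger_gap: 0.0388
finger_force: 71.3
```

```bash
python3 g.py .5777 -.2185 .24; python3 - <<'E'
from plant import eyes
import cv2,numpy as np,pickle
from h import *
d={};cs=[]
for n in("top","scene"):
    c=d[n]=eyes.camera(n);u,v=map(int,proj(c,[.5777,-.2185,.19]))
    cs.append(cv2.resize(c["pixels"][v-40:v+40,u-40:u+40,::-1],(400,400),interpolation=2));print(n,u-40,v-40)
    P=cloud(c);m=(np.hypot(P[...,0]-.5777,P[...,1]+.2185)<.075)&(P[...,2]>.196)&(P[...,2]<.212)
    print(m.sum(),P[m].mean(0),cv2.minEnclosingCircle(P[m][:,:2].astype(np.float32)) if m.sum()>5 else 0)
    print("foot",P[m][:,2].min())
pickle.dump(d,open("c1.pkl","wb"));cv2.imwrite("pics/over.png",np.hstack(cs))
E
```

```text
t 6.25 pos [ 0.5815 -0.211   0.24  ] yaw_y 0.17109337300450922 tilt [-0.0004  0.001  -1.    ] F [-0.6435 -0.7474 -5.1648] M [-0.0335 -0.0099  0.0377] gap 0.03882040840680836 ff 71.32197260856628
shift cm [-0.6787 -0.502   0.0043]
top 328 144
941 [ 0.57123764 -0.19046266  0.20473914] ((0.57413250207901, -0.20637352764606476), 0.062249068170785904)
foot 0.19609984962550975
scene 161 83
637 [ 0.59287346 -0.19744688  0.20415174] ((0.5848365426063538, -0.20865468680858612), 0.06627456843852997)
foot 0.19612969829966642
```

View pics/over.png

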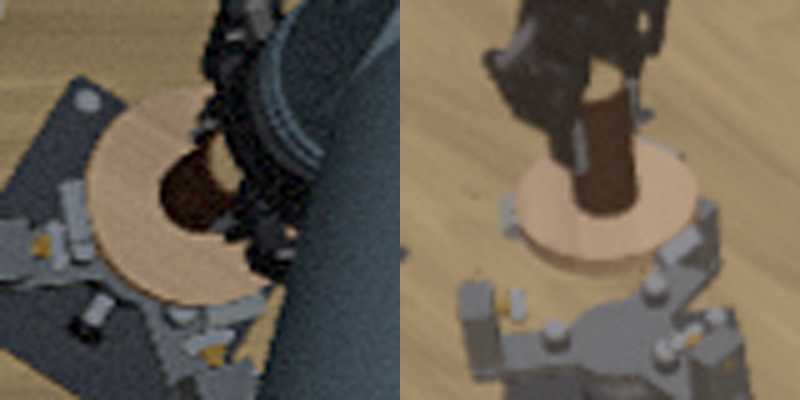

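In the top crop the disc is centred at about (190,197), with ridges at its left and lower edges in line with the arms. It is still about 8 mm off, because that shift was read while the arm was still lagging. Correct, lower, then measure it against the fixture.

To row units: 4 cm / 100 = 0.04, 3 cm / 100 = 0.03.

{"method": "drive_tool", "body": {
  "moves": [
    [1,[-0.004,-0.003,0.01],[0,0,0]],
    [1,[-0.007,-0.005,0.02],[0,0,0]],
    [1,[-0.007,-0.005,0.03],[0,0,0]],
    [1,[-0.007,-0.005,0.04],[0,0,0]],
    [1,[-0.007,-0.005,0.04],[0,0,0]],
    [1,[-0.007,-0.005,0.04],[0,0,0]],
    [1,[-0.007,-0.005,0.04],[0,0,0]],
    [1,[-0.007,-0.005,0.04],[0,0,0]],
    [1,[-0.007,-0.005,0.04],[0,0,0]]
  ]
}}

```text
time_s: 7.25
ee_pos: [0.5779, -0.2204, 0.2007]
ee_rot: [2.025, 2.401, 0.001]
wrist_force: [0.0, -0.0, -4.1]
finger_gap: 0.0386
finger_force: 71.4
```

```bash
cat > disc.py <<'E'
from plant import eyes
from h import *
np.set_printoptions(precision=4,suppress=True)
def disc(c,x0,y0,zt):
    P=cloud(c);r=np.hypot(P[...,0]-x0,P[...,1]-y0);px=c["pixels"].astype(int)
    m=(abs(P[...,2]-zt)<.006)&(r<.08)&(px[...,0]-px[...,2]>25)
    Q=P[m];f=lambda p:np.hypot(Q[:,0]-p[0],Q[:,1]-p[1])
    a=np.arctan2(Q[:,1]-y0,Q[:,0]-x0);rr=f((x0,y0));E=[]
    for k in np.arange(-np.pi,np.pi,.1):
        s=(abs(a-k-.05)<.05)
        if s.sum()>4 and rr[s].max()>.045: E.append(Q[s][rr[s].argmax()])
    E=np.array(E);s=least_squares(lambda p:np.hypot(E[:,0]-p[0],E[:,1]-p[1])-p[2],[x0,y0,.056],loss="soft_l1",f_scale=.001)
    print("disc",s.x,"n",len(E),"rms",np.median(abs(s.fun)),"z",np.median(Q[:,2]))
    A_=np.c_[Q[:,:2]-Q[:,:2].mean(0),np.ones(len(Q))];print("plane slope",np.linalg.lstsq(A_,Q[:,2],rcond=None)[0])
E
python3 g.py .5777 -.2185 .2; python3 - <<'E'
from disc import *
d0=pickle.load(open("c0.pkl","rb"))
for n in d0: print(n,"start");disc(d0[n],.505,.259,.026)
d={};cs=[]
for n in("top","scene"):
    c=d[n]=eyes.camera(n);disc(c,.5777,-.2185,.165);u,v=map(int,proj(c,[.5777,-.2185,.16]))
    cs.append(cv2.resize(c["pixels"][v-40:v+40,u-40:u+40,::-1],(400,400),interpolation=2));print(n,u-40,v-40)
pickle.dump(d,open("c2.pkl","wb"));cv2.imwrite("pics/over2.png",np.hstack(cs))
E
```

```text
t 7.25 pos [ 0.5779 -0.2204  0.2007] yaw_y 0.1691151804155725 tilt [ 0.0008 -0.0002 -1.    ] F [ 0.0401 -0.0068 -4.0839] M [0.0173 0.065  0.0079] gap 0.03863200084219366 ff 71.3610827922821
shift cm [0.1859 0.0116 0.0746]
scene start
disc [0.507  0.2605 0.0552] n 52 rms 0.0009428786848358177 z 0.025196112624206735
plane slope [-0.0015  0.0011  0.0252]
top start
disc [0.5035 0.258  0.0548] n 63 rms 0.0006022037967512509 z 0.02539834515641881
plane slope [ 0.0007 -0.0006  0.0254]
disc [ 0.5768 -0.2189  0.0547] n 39 rms 0.000390458604785808 z 0.16581289351748207
plane slope [ 0.0075 -0.0126  0.1657]
top 325 147
disc [ 0.5814 -0.2174  0.0552] n 48 rms 0.0009727233918487739 z 0.16508719950437623
plane slope [-0.0006 -0.0079  0.165 ]
scene 162 90
```

View pics/over2.png

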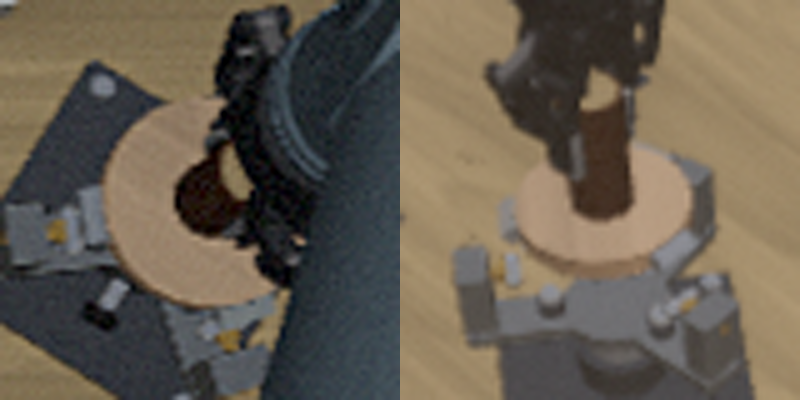

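```bash
python3 g.py .5777 -.2185 .2; python3 - <<'E'
from h import *
np.set_printoptions(precision=4,suppress=True)
d=pickle.load(open("c2.pkl","rb"));T,S=d["top"],d["scene"]
o=lambda c,x,y,u0,v0,a:(c,(x+.5)/5-.5+u0,(y+.5)/5-.5+v0,a,.066,.018)
t=[o(T,81,216,325,147,1),o(T,243,318,325,147,2)]
s=[o(S,106,216,162,90,0),o(S,278,258,162,90,1)]
for k,xy in((t,(.5768,-.2189)),(s,(.5814,-.2174))):
    print(fit(k,[.578,-.218,-.58,.139],0)); 
    for ob in k:
        w=pix(ob[0],ob[1],ob[2],.157)[:2]-xy;print(np.hypot(*w),(np.arctan2(w[1],w[0])-A[ob[3]]+np.pi)%(2*np.pi)-np.pi)
E
```

```text
t 7.35 pos [ 0.5778 -0.2203  0.2006] yaw_y 0.169092090800927 tilt [ 0.0005 -0.0001 -1.    ] F [-0.4095 -0.4213 -4.1628] M [ 0.0164  0.0005 -0.017 ] gap 0.03877996544725994 ff 71.36053204536438
shift cm [0.1804 0.0235 0.0582]
(array([ 0.5792, -0.2177, -0.5866]), array([[-0.3172, -0.1995],
       [ 0.3144,  0.1917]]))
0.06623149484242771 -0.6158603441983566
0.06259859538794715 -0.6043233357421753
(array([ 0.5755, -0.2173, -0.6682]), array([[-0.3111, -0.217 ],
       [ 0.3058,  0.1829]]))
0.06040696718316628 -0.7093760456632396
0.06520419608904288 -0.5796299875721349
```

To row units: 2.6 cm / 100 = 0.026, 0.15 cm / 100 = 0.0015.

{"method": "drive_tool", "body": {
  "moves": [
    [1,[0.0015,0,0.005],[0,0,0]],
    [1,[0.0015,0,0.01],[0,0,0]],
    [1,[0.0015,0,0.015],[0,0,0]],
    [1,[0.0015,0,0.02],[0,0,0]],
    [1,[0.0015,0,0.024],[0,0,0]],
    [1,[0.0015,0,0.026],[0,0,0]],
    [1,[0.0015,0,0.026],[0,0,0]],
    [1,[0.0015,0,0.026],[0,0,0]],
    [1,[0.0015,0,0.026],[0,0,0]]
  ]
}}

```text
time_s: 8.25
ee_pos: [0.5776, -0.2189, 0.1746]
ee_rot: [2.026, 2.401, 0.0]
wrist_force: [0.0, 0.1, -5.2]
finger_gap: 0.0384
finger_force: 71.4
```

```bash
python3 g.py .5773 -.2185 .17;  python3 - <<'E'
from disc import *
d={}
for n in("top","scene"): d[n]=c=eyes.camera(n);disc(c,.5777,-.2185,.14)
pickle.dump(d,open("c3.pkl","wb"))
E
```

```text
t 8.25 pos [ 0.5776 -0.2189  0.1746] yaw_y 0.1690415237719669 tilt [ 0.0005 -0.0002 -1.    ] F [ 0.0225  0.073  -5.2077] M [-0.0061 -0.0258  0.0073] gap 0.038435531123501815 ff 71.36063933372498
shift cm [ 0.0442 -0.0193  0.4577]
disc [ 0.5765 -0.2178  0.0547] n 39 rms 0.00022450086072390435 z 0.13972415176903952
plane slope [ 0.0021 -0.0117  0.1396]
disc [ 0.5809 -0.2155  0.0547] n 49 rms 0.0009600002254277276 z 0.13899458897973388
plane slope [ 0.0024 -0.002   0.139 ]
```

To row units: 0.5 cm / 100 = 0.005, 0.4 cm / 100 = 0.004.

{"method": "drive_tool", "body": {
  "moves": [
    [1,[0,0,0.0015],[0,0,0]],
    [1,[0,0,0.003],[0,0,0]],
    [1,[0,0,0.004],[0,0,0]],
    [1,[0,0,0.005],[0,0,0]],
    [1,[0,0,0.005],[0,0,0]],
    [1,[0,0,0.005],[0,0,0]]
  ]
}}

```text
time_s: 8.95
ee_pos: [0.5774, -0.2191, 0.1694]
ee_rot: [2.026, 2.401, -0.0]
wrist_force: [0.0, 0.2, -3.3]
finger_gap: 0.0387
finger_force: 71.3
```

{"method": "drive_tool", "body": {
  "moves": [
    [1,[0,0,0.001],[0,0,0]],
    [1,[0,0,0.002],[0,0,0]],
    [1,[0,0,0.002],[0,0,0]],
    [1,[0,0,0.002],[0,0,0]]
  ]
}}

```text
time_s: 9.35
ee_pos: [0.5782, -0.2192, 0.1681]
ee_rot: [2.025, 2.4, 0.001]
wrist_force: [1.4, -1.0, 3.2]
finger_gap: 0.0387
finger_force: 71.8
```

To row units: 0.2 cm / 100 = 0.002, 0.1 cm / 100 = 0.001.

{"method": "drive_tool", "body": {
  "moves": [
    [1,[0,0,0.001],[0,0,0]],
    [1,[0,0,0.002],[0,0,0]],
    [1,[0,0,0.002],[0,0,0]],
    [1,[0,0,0.002],[0,0,0]]
  ]
}}

```text
time_s: 9.75
ee_pos: [0.5781, -0.2189, 0.1658]
ee_rot: [2.025, 2.4, 0.001]
wrist_force: [0.9, -0.9, 5.6]
finger_gap: 0.0383
finger_force: 72.3
```

```bash
python3 g.py .5773 -.2185 .167
```

```text
t 9.75 pos [ 0.5781 -0.2189  0.1658] yaw_y 0.16923269948046782 tilt [ 0.0015 -0.0004 -1.    ] F [ 0.9213 -0.854   5.6352] M [-0.1481 -0.2415  0.0282] gap 0.03827152788450435 ff 72.25468754768372
shift cm [ 0.0545 -0.069  -0.116 ]
```

To row units: 0.15 cm / 100 = 0.0015, 0.1 cm / 100 = 0.001.

{"method": "drive_tool", "body": {
  "moves": [
    [1,[0,0,0.001],[0,0,0]],
    [1,[0,0,0.0015],[0,0,0]],
    [1,[0,0,0.0015],[0,0,0]],
    [1,[0,0,0.0015],[0,0,0]]
  ]
}}

```text
time_s: 10.15
ee_pos: [0.5782, -0.2191, 0.1646]
ee_rot: [2.025, 2.4, 0.001]
wrist_force: [0.8, -0.6, 6.0]
finger_gap: 0.0389
finger_force: 72.2
```

{"method": "drive_tool", "body": {
  "moves": [
    [1,[0,0,0.001],[0,0,0]],
    [1,[0,0,0.0015],[0,0,0]],
    [1,[0,0,0.0015],[0,0,0]],
    [1,[0,0,0.0015],[0,0,0]]
  ]
}}

```text
time_s: 10.55
ee_pos: [0.5784, -0.2192, 0.1634]
ee_rot: [2.024, 2.399, 0.002]
wrist_force: [0.9, -0.9, 8.1]
finger_gap: 0.0385
finger_force: 72.2
```

```bash
python3 g.py .5773 -.2185 .159
```

```text
t 10.55 pos [ 0.5784 -0.2192  0.1634] yaw_y 0.16914005848280864 tilt [ 0.0025 -0.0006 -1.    ] F [ 0.857  -0.9348  8.1145] M [-0.1489 -0.2028 -0.0146] gap 0.03854742424970937 ff 72.17519402503967
shift cm [ 0.0859 -0.1028  0.4393]
```

To row units: 0.15 cm / 100 = 0.0015, 0.1 cm / 100 = 0.001.

{"method": "drive_tool", "body": {
  "moves": [
    [1,[0,0,0.001],[0,0,0]],
    [1,[0,0,0.0015],[0,0,0]],
    [1,[0,0,0.0015],[0,0,0]],
    [1,[0,0,0.0015],[0,0,0]]
  ]
}}

```text
time_s: 10.95
ee_pos: [0.5782, -0.219, 0.1613]
ee_rot: [2.025, 2.4, 0.001]
wrist_force: [2.1, -0.8, 3.9]
finger_gap: 0.0385
finger_force: 72.3
```

To row units: 0.15 cm / 100 = 0.0015, 0.1 cm / 100 = 0.001.

{"method": "drive_tool", "body": {
  "moves": [
    [1,[0,0,0.001],[0,0,0]],
    [1,[0,0,0.0015],[0,0,0]],
    [1,[0,0,0.0015],[0,0,0]],
    [1,[0,0,0.0015],[0,0,0]]
  ]
}}

```text
time_s: 11.35
ee_pos: [0.5765, -0.2184, 0.1581]
ee_rot: [-2.025, -2.4, 0.001]
wrist_force: [2.6, -1.3, -7.8]
finger_gap: 0.0391
finger_force: 71.2
```

```bash
python3 g.py .5773 -.2185 .159
```

```text
t 11.35 pos [ 0.5765 -0.2184  0.1581] yaw_y 0.16918424540739918 tilt [-0.0021  0.0006 -1.    ] F [ 2.5717 -1.3446 -7.7622] M [-0.354  -0.6666  0.0671] gap 0.039100056248115314 ff 71.17854595184326
shift cm [-0.0249  0.0738 -0.0951]
```

To row units: 0.1 cm / 100 = 0.001.

{"method": "drive_tool", "body": {
  "moves": [
    [1,[0,0,0.001],[0,0,0]],
    [1,[0,0,0.001],[0,0,0]],
    [1,[0,0,0.001],[0,0,0]]
  ]
}}

```text
time_s: 11.65
ee_pos: [0.5766, -0.2185, 0.1575]
ee_rot: [-2.025, -2.4, 0.001]
wrist_force: [2.6, -0.8, -10.2]
finger_gap: 0.0389
finger_force: 71.3
```

To row units: 0.1 cm / 100 = 0.001.

{"method": "drive_tool", "body": {
  "moves": [
    [1,[0,0,0.001],[0,0,0]],
    [1,[0,0,0.001],[0,0,0]],
    [1,[0,0,0.001],[0,0,0]]
  ]
}}

```text
time_s: 11.95
ee_pos: [0.577, -0.2187, 0.1569]
ee_rot: [-2.025, -2.4, 0.001]
wrist_force: [1.1, -0.4, -11.9]
finger_gap: 0.0383
finger_force: 71.5
```

```bash
python3 g.py .5773 -.2185 .152;  python3 - <<'E'
from disc import *
d={};cs=[]
for n in("top","scene"):
    d[n]=c=eyes.camera(n);disc(c,.5777,-.2185,.12);u,v=map(int,proj(c,[.5777,-.2185,.12]))
    cs.append(cv2.resize(c["pixels"][v-40:v+40,u-40:u+40,::-1],(400,400),interpolation=2))
cv2.imwrite("pics/low.png",np.hstack(cs))
E
```

```text
t 11.95 pos [ 0.577  -0.2187  0.1569] yaw_y 0.16906625748056528 tilt [-0.0008  0.0003 -1.    ] F [  1.103   -0.3964 -11.937 ] M [-0.3449 -0.4792 -0.0109] gap 0.0382667142688964 ff 71.48225426673889
shift cm [0.0113 0.0335 0.4905]
disc [ 0.5756 -0.217   0.0544] n 39 rms 0.0005104519783825714 z 0.12176254138576104
plane slope [ 0.0002 -0.0033  0.1217]
disc [ 0.5804 -0.2168  0.0557] n 49 rms 0.0015213952331873878 z 0.12113569620810571
plane slope [-0.0073 -0.0041  0.121 ]
```

View pics/low.png

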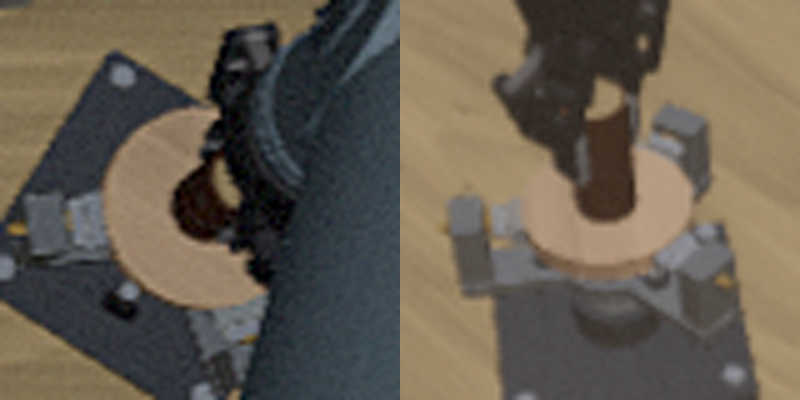

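The ridges sit in line with the rollers and the springs now pull down about 7 N, so it has snapped over with roughly 5–6 mm left. Easing down.

To row units: 0.2 cm / 100 = 0.002, 0.15 cm / 100 = 0.0015.

{"method": "drive_tool", "body": {
  "moves": [
    [1,[0,0,0.0005],[0,0,0]],
    [1,[0,0,0.001],[0,0,0]],
    [1,[0,0,0.0015],[0,0,0]],
    [1,[0,0,0.002],[0,0,0]],
    [1,[0,0,0.002],[0,0,0]],
    [1,[0,0,0.002],[0,0,0]]
  ]
}}

```text
time_s: 12.65
ee_pos: [0.5771, -0.2186, 0.1548]
ee_rot: [-2.025, -2.401, 0.001]
wrist_force: [2.3, -1.7, -14.4]
finger_gap: 0.0389
finger_force: 72.0
```

To row units: 0.1 cm / 100 = 0.001, 0.05 cm / 100 = 0.0005.

{"method": "drive_tool", "body": {
  "moves": [
    [1,[0,0,0.0005],[0,0,0]],
    [1,[0,0,0.001],[0,0,0]],
    [1,[0,0,0.001],[0,0,0]],
    [1,[0,0,0.001],[0,0,0]]
  ]
}}

```text
time_s: 13.05
ee_pos: [0.5772, -0.2187, 0.1541]
ee_rot: [-2.026, -2.401, 0.0]
wrist_force: [1.4, -0.8, -14.6]
finger_gap: 0.039
finger_force: 72.0
```

```bash
python3 g.py .5773 -.2185 .151
```

```text
t 13.05 pos [ 0.5772 -0.2187  0.1541] yaw_y 0.1689876138554328 tilt [-0.0004  0.0002 -1.    ] F [  1.3961  -0.7548 -14.5855] M [-0.2342 -0.4519  0.0037] gap 0.039008329266794484 ff 72.00021386146545
shift cm [0.0219 0.0145 0.3125]
```

To row units: 0.1 cm / 100 = 0.001, 0.05 cm / 100 = 0.0005.

{"method": "drive_tool", "body": {
  "moves": [
    [1,[0,0,0.0005],[0,0,0]],
    [1,[0,0,0.001],[0,0,0]],
    [1,[0,0,0.001],[0,0,0]],
    [1,[0,0,0.001],[0,0,0]]
  ]
}}

```text
time_s: 13.45
ee_pos: [0.5774, -0.2189, 0.1534]
ee_rot: [2.026, 2.401, 0.0]
wrist_force: [0.7, -1.1, -12.2]
finger_gap: 0.0387
finger_force: 72.0
```

To row units: 0.1 cm / 100 = 0.001, 0.05 cm / 100 = 0.0005.

{"method": "drive_tool", "body": {
  "moves": [
    [1,[0,0,0.0005],[0,0,0]],
    [1,[0,0,0.001],[0,0,0]],
    [1,[0,0,0.001],[0,0,0]],
    [1,[0,0,0.001],[0,0,0]]
  ]
}}

```text
time_s: 13.85
ee_pos: [0.5775, -0.2189, 0.1524]
ee_rot: [2.026, 2.401, 0.0]
wrist_force: [2.1, -1.3, -12.9]
finger_gap: 0.0388
finger_force: 71.9
```

```bash
python3 g.py .5773 -.2185 .151
```

```text
t 13.85 pos [ 0.5775 -0.2189  0.1524] yaw_y 0.16909889397872127 tilt [ 0.0003 -0.0002 -1.    ] F [  2.097   -1.3436 -12.9038] M [-0.3426 -0.3917  0.0132] gap 0.03882291852075278 ff 71.9299829006195
shift cm [ 0.0433 -0.0144  0.1397]
```

To row units: 0.1 cm / 100 = 0.001, 0.05 cm / 100 = 0.0005.

{"method": "drive_tool", "body": {
  "moves": [
    [1,[0,0,0.0005],[0,0,0]],
    [1,[0,0,0.001],[0,0,0]],
    [1,[0,0,0.001],[0,0,0]],
    [1,[0,0,0.001],[0,0,0]]
  ]
}}

```text
time_s: 14.25
ee_pos: [0.5778, -0.2192, 0.1517]
ee_rot: [2.025, 2.4, 0.0]
wrist_force: [1.8, -2.6, -8.2]
finger_gap: 0.0387
finger_force: 72.4
```

{"method": "drive_tool", "body": {
  "moves": [
    [1,[0,0,0.0005],[0,0,0]],
    [1,[0,0,0.0005],[0,0,0]],
    [1,[0,0,0.0005],[0,0,0]],
    [1,[0,0,0.0005],[0,0,0]]
  ]
}}

```text
time_s: 14.65
ee_pos: [0.5779, -0.2193, 0.1515]
ee_rot: [2.025, 2.4, 0.0]
wrist_force: [0.4, -1.3, -0.7]
finger_gap: 0.0383
finger_force: 73.0
```

```bash
python3 g.py .5773 -.2185 .151
```

```text
t 14.65 pos [ 0.5779 -0.2193  0.1515] yaw_y 0.16907350264986598 tilt [ 0.0013 -0.0007 -1.    ] F [ 0.3933 -1.2742 -0.7448] M [-0.6103 -0.0599  0.2677] gap 0.03828481443897001 ff 72.98531413078308
shift cm [ 0.0865 -0.0436  0.0514]
```

{"method": "drive_tool", "body": {
  "moves": [
    [1,[0,0,0.0005],[0,0,0]],
    [1,[0,0,0.0005],[0,0,0]],
    [1,[0,0,0.0005],[0,0,0]],
    [1,[0,0,0.0005],[0,0,0]]
  ]
}}

```text
time_s: 15.05
ee_pos: [0.578, -0.2193, 0.1513]
ee_rot: [2.025, 2.4, 0.001]
wrist_force: [-0.3, -2.2, 5.2]
finger_gap: 0.0383
finger_force: 73.8
```

```bash
python3 g.py .5773 -.2185 .151
```

```text
t 15.05 pos [ 0.578  -0.2193  0.1513] yaw_y 0.16910546310592572 tilt [ 0.0015 -0.0007 -1.    ] F [-0.3063 -2.2009  5.213 ] M [-0.5295  0.3357  0.3958] gap 0.03834520104057745 ff 73.79412174224854
shift cm [ 0.0948 -0.0502  0.0327]
```

To row units: -0.06 cm / 100 = -0.0006, -0.03 cm / 100 = -0.0003, -0.01 rad / 6.2832 = -0.0016.

{"method": "drive_tool", "body": {
  "moves": [
    [1,[-0.0003,0,0],[0,0,-0.0016]],
    [1,[-0.0006,0,0],[0,0,-0.0032]],
    [1,[-0.0006,0,0],[0,0,-0.0032]],
    [1,[-0.0006,0,0],[0,0,-0.0032]]
  ]
}}

```text
time_s: 15.45
ee_pos: [0.578, -0.2195, 0.1513]
ee_rot: [2.005, 2.418, 0.003]
wrist_force: [-0.4, -1.9, 7.1]
finger_gap: 0.0386
finger_force: 73.8
```

```bash
python3 g.py .5773 -.2185 .151
```

```text
t 15.45 pos [ 0.578  -0.2195  0.1513] yaw_y 0.1863069548513543 tilt [ 0.0017  0.0007 -1.    ] F [-0.3961 -1.8565  7.1253] M [-0.1265  0.2263 -0.5846] gap 0.038632221088235656 ff 73.82144093513489
shift cm [ 0.1078 -0.0547  0.0304]
```

To row units: -0.03 cm / 100 = -0.0003, 0.012 rad / 6.2832 = 0.0019.

{"method": "drive_tool", "body": {
  "moves": [
    [1,[-0.0003,0,0],[0,0,0.0019]],
    [1,[-0.0003,0,0],[0,0,0.0019]],
    [1,[-0.0003,0,0],[0,0,0.0019]]
  ]
}}

```text
time_s: 15.75
ee_pos: [0.5781, -0.2195, 0.1513]
ee_rot: [2.017, 2.408, 0.002]
wrist_force: [-0.6, -0.6, 6.2]
finger_gap: 0.0387
finger_force: 73.8
```

```bash
python3 g.py .5773 -.2185 .151; python3 - <<'E'
from disc import *
for n in("top","scene"): disc(eyes.camera(n),.5777,-.2185,.116)
E
```

```text
t 15.75 pos [ 0.5781 -0.2195  0.1513] yaw_y 0.17604630962664602 tilt [ 0.0014  0.0006 -1.    ] F [-0.6337 -0.5952  6.1992] M [-0.0876  0.335  -0.1173] gap 0.03870772346731075 ff 73.838210105896
shift cm [ 0.1172 -0.0613  0.0293]
disc [ 0.5769 -0.2179  0.0547] n 39 rms 0.00046664753838412953 z 0.11625598919370073
plane slope [-0.0002 -0.0035  0.1164]
disc [ 0.5812 -0.2179  0.0561] n 48 rms 0.001706665844290172 z 0.11593503198213917
plane slope [-0.0009 -0.0022  0.1158]
```

The pallet is seated: level, origin 0.090 m, and resisting both ways in yaw. Letting go.

{"method": "drive_tool", "body": {
  "moves": [
    [0.55,[0,0,0],[0,0,0]],
    [0.5,[0,0,0],[0,0,0]],
    [0.4,[0,0,0],[0,0,0]],
    [0.2,[0,0,0],[0,0,0]],
    [0,[0,0,0],[0,0,0]],
    [0,[0,0,0],[0,0,0]],
    [0,[0,0,0],[0,0,0]],
    [0,[0,0,0],[0,0,0]]
  ],
  "force": 20
}}

```text
time_s: 16.65
ee_pos: [0.5775, -0.2197, 0.1503]
ee_rot: [2.016, 2.409, -0.0]
wrist_force: [0.3, -0.5, 0.2]
finger_gap: 0.0854
finger_force: 0.0
```

```bash
python3 g.py .578 -.2195 .29
```

```text
t 16.65 pos [ 0.5775 -0.2197  0.1503] yaw_y 0.17705343166726342 tilt [-0. -0. -1.] F [ 0.3451 -0.5396  0.1876] M [ 0.0034 -0.0136 -0.0101] gap 0.08538843058882228 ff 0.0
shift cm [  0.0091   0.0495 -13.9715]
```

To row units: 16 cm / 100 = 0.16, -14 cm / 100 = -0.14.

{"method": "drive_tool", "body": {
  "moves": [
    [0,[0,0,-0.01],[0,0,0]],
    [0,[0,0,-0.025],[0,0,0]],
    [0,[0,0,-0.05],[0,0,0]],
    [0,[0,0,-0.08],[0,0,0]],
    [0,[0,0,-0.11],[0,0,0]],
    [0,[0,0,-0.14],[0,0,0]],
    [0,[0.04,0,-0.14],[0,0,0]],
    [0,[0.08,0,-0.14],[0,0,0]],
    [0,[0.12,0,-0.14],[0,0,0]],
    [0,[0.16,0,-0.14],[0,0,0]]
  ]
}}

```text
time_s: 17.65
ee_pos: [0.5492, -0.061, 0.292]
ee_rot: [2.016, 2.407, 0.002]
wrist_force: [1.0, 0.8, 0.3]
finger_gap: 0.0855
finger_force: 0.0
```

To row units: 15 cm / 100 = 0.15, 12 cm / 100 = 0.12.

{"method": "drive_tool", "body": {
  "moves": [
    [0,[0.04,0,0],[0,0,0]],
    [0,[0.08,0,0],[0,0,0]],
    [0,[0.12,0,0],[0,0,0]],
    [0,[0.15,0,0],[0,0,0]],
    [0,[0.15,0,0],[0,0,0]],
    [0,[0.15,0,0],[0,0,0]]
  ]
}}

```text
time_s: 18.25
ee_pos: [0.5232, 0.0856, 0.2915]
ee_rot: [2.014, 2.409, 0.002]
wrist_force: [0.4, -0.7, -0.0]
finger_gap: 0.0852
finger_force: 0.0
```

```bash
python3 - <<'E'
from disc import *
d={};cs=[]
for n in("top","scene"):
    d[n]=c=eyes.camera(n);disc(c,.5777,-.2185,.116);u,v=map(int,proj(c,[.5777,-.2185,.12]))
    cs.append(cv2.resize(c["pixels"][v-40:v+40,u-40:u+40,::-1],(400,400),interpolation=2));print(u-40,v-40)
cv2.imwrite("pics/done.png",np.hstack(cs))
E
```

```text
disc [ 0.577  -0.2178  0.0549] n 58 rms 0.0005304297729911457 z 0.11656420120420308
plane slope [-0.0022 -0.0026  0.1166]
321 149
disc [ 0.5813 -0.2169  0.0555] n 51 rms 0.0013606063646320402 z 0.115952763205035
plane slope [-0.0049 -0.0018  0.1158]
163 100
```

View pics/done.png

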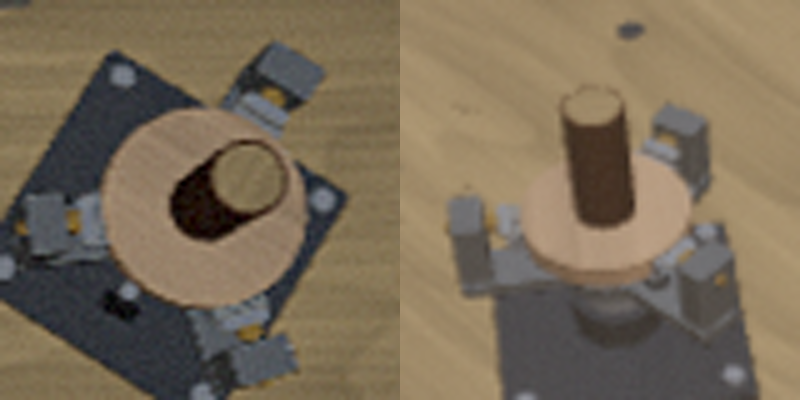

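The disc is level and centred, its top at 0.116 m, with all three ridges under their rollers (top crop: (262,105), (90,220), (225,320)). The arm is clear, so I'm handing it in.

```bash
python3 -c "
from plant import robot
print(robot.job_done())"
```

```text
the job is handed in; nothing more can be done
None
```

I set the pallet on the fixture and handed the job in at about 18 s; the hand-in gave no verdict. In the last pictures it sat level on the balls with all three ridges under their rollers, and the arm was well clear.

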